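Clear the corner jig and hold a block hard in its corner

TASK

Clear the corner jig: put the wood offcut lying on it into the tray that already holds a wood offcut, and the steel bench dog into the tray that already holds a steel dog. Then stand the big wooden block on the jig bed, 60 mm side upright, one long side along the long fence, and press it into the corner so that it touches both fences at once; finish with the gripper still holding it pressed there against both fences. Leave the masking tape, tape measure and sanding block where they are.

Things in the scene. Friction and masses are not known exactly. Their poses are not given: they have to be found in the camera images.
- corner_jig: Fixed plywood bed 200 (x) x 260 (y) x 12 thick with two fences. Origin under its centre at bench height; x points away from the robot to the long fence, y left to the short fence. Bed top z = 12, fence tops z = 32; inner face of long fence x = 82, of short fence y = 112. Big block home: its origin at x = 59.5, y = 62, z = 12, long axis along y. (mm)
- long_fence: Rigid wooden strip 18 (x) x 260 (y) x 20 high along the far edge of the jig, origin at its centre, same axes as the jig; the block bears on its near face (-x). (mm)
- short_fence: Rigid wooden strip 134 (x) x 18 (y) x 20 high along the left edge of the jig, origin at its centre, same axes as the jig; it stops 8 short of the long fence (chip gap). The block bears on its -y face. (mm)
- offcut_tray: Shallow open plywood tray, fixed, outside 170 (x) x 190 (y) x 32 high, walls and floor 4 thick; origin under its centre, on the bench; the two trays look alike and may stand on either side. It already holds a loose wood offcut 45 x 70 x 40 high in its far half, about x = +50, long axis along y; its near half is empty. (mm)
- steel_tray: Shallow open plywood tray, fixed, outside 170 (x) x 190 (y) x 32 high, walls and floor 4 thick; origin under its centre, on the bench; the two trays look alike and may stand on either side. It already holds a loose steel bench dog in its far half, about x = +50, long axis along y; its near half is empty. (mm)
- offcut: Small wooden offcut 40 (x) x 75 (y) x 30 high lying on the jig bed near the corner, about 50 g. A plain wooden box shape; origin at the centre of its underside, y along its length, z up.  (mm)
- bench_dog: Dark steel bench dog, a square bar 125 long lying on the jig bed: shank 25 wide and 18 high (its underside 3 above the bed) from y = -38 to +62, head 29 wide and 23 high from y = -62 to -38, about 190 g. Origin at the centre of its underside, y along its length, z up. (mm)
- workpiece: The big block: 45 (x) x 100 (y) x 60 high, standing on the bench to the right of the jig, the largest wooden block here, about 120 to 260 g; it drags on bed and fences when pressed on them. A plain wooden box shape; origin at the centre of its underside, y along its length, z up. Beware: farther right a wall cabinet hangs 610 above the bench over world x > 510, y < -370. (mm)
- masking_tape: Roll of masking tape 104 across, 25 high, lying flat left of the jig; bystander. Origin at the centre of its underside. (mm)
- tape_measure: Pocket tape measure 36 x 81 x 63 high, in front of the jig; bystander. Origin at the centre of its underside. (mm)
- sanding_block: Cork sanding block 64 x 112 x 34 high, in front of the jig to the right; bystander. Origin at the centre of its underside. (mm)

How it is judged (in metres and radians):
On the way, in this order (a step that is already met when the one before it is completed fails the run):
1. the offcut and the steel dog each lie released in the tray of their own kind (x of offcut in the frame of offcut_tray between -0.083 and 0.083 m and y of offcut in the frame of offcut_tray between -0.093 and 0.093 m and z of offcut in the frame of offcut_tray between -0.005 and 0.05 m and contact force between each of the arm, the fingers and offcut below 0.1 N and linear speed of each of offcut, bench_dog below 0.03 m/s and x of bench_dog in the frame of steel_tray between -0.083 and 0.083 m and y of bench_dog in the frame of steel_tray between -0.093 and 0.093 m and z of bench_dog in the frame of steel_tray between -0.005 and 0.05 m and contact force between each of the arm, the fingers and bench_dog below 0.1 N), for 0.2 s.
2. the big block stands on the bed, held by the gripper and pressed against both fences (contact force between workpiece and long_fence above 1.5 N and contact force between workpiece and short_fence above 1.5 N and contact force between the fingers and workpiece above 1.5 N and z of workpiece in the frame of corner_jig between 0.008 and 0.016 m and x of workpiece in the frame of corner_jig between 0.0555 and 0.0635 m and y of workpiece in the frame of corner_jig between 0.058 and 0.066 m and angle between the y axis of workpiece and the y axis of corner_jig, either way round below 0.05 rad and angle between workpiece's own z axis and vertical below 0.05 rad and linear speed of workpiece below 0.02 m/s), for 0.2 s.
At the end, for the whole second after the job is handed in: The big block stands on the bed, upright and along the long fence (0.05 rad), within 4 mm of home, at rest, pushing on each fence with over 1.5 N while the fingers bear on it with over 1.5 N; offcut and steel dog lie at rest, released, in the trays of their own kind (all of step 1 and all of step 2); the arm keeps its last pose, push and grip.
It fails at once if the masking tape, tape measure or sanding block is moved more than 40 mm (distance of any of masking_tape, tape_measure, sanding_block from where it was at the start of the episode above 0.04 m).
It also fails if it takes over 72 s, if anything falls off the work surface, if the arm or the gripper's body presses on something with over 40 N, if the wrist force passes 120 N, or if a joint passes its speed limit or range.

ROBOT

A 6-joint arm with a two-finger parallel gripper is mounted at the origin on a cart in front of the work surface, level with it; the furniture and walls round the work are solid. World frame = base frame: x ahead of the robot, y to its left, z up, the work surface at z = 0. Lengths are in mm, angles in rad, forces in N, time in s.
With the tool pointing down it reaches from about 350 to 975 mm from the base axis. Payload 7.1 kg.
Tool frame: the origin (TCP) lies midway between the tips of the shut fingers; the grasp point (between the pads) lies 19 mm behind it (ctrl.grip_depth is the distance from the TCP to the grasp point, in mm); z points along the fingers, y is the line along which they close (so a half turn about z gives the same grasp; the last joint's range is limited). The gripper opens to 88 mm and grips with 3 to 60 N. Pads are 20 mm wide; open, the fingers measure 115 mm over their backs; the gripper's body (75 mm by 178 mm) begins 61 mm behind the grasp point.
Start: joints at [-1.239, 0.423, 1.63, -0, 1.089, -0.019], TCP at [214.797, -586.913, 222.675] pointing down, gripper open.
Joint ranges: [-3, 3], [-0.9, 2.11], [0.09, 2.58], [-1.31, 4.45], [0.11, 2.69], [-2.54, 2.54]. Speed limits (rad/s): [2.39, 2.39, 3.01, 3.14, 3.14, 3.14].

INTERFACE

Orientations are given as a rotation vector (axis times angle).
In Python, from workcell import ctrl, cams gives the robot as it stands.
- The arm moves only by the tool move_arm, never from a script. Its argument "steps" is a list of rows, each a list of 3 entries, a list of its own where there are three numbers: the shift along the tool's x, y, z in units of 25 mm (1.0 is 25 mm), then the turn about the tool's z in units of 5 degrees (1.0 is 5 degrees), then the closure, from 0 (fully open) to 1 (shut). A call has 1 to 20 rows; each row shifts and turns the commanded pose from where the row before left it, along the tool's axes as they then stand; what a row does not reach is not made up. A row lasts 1/12 s, in which the tool goes at most 41.7 mm and 7.16 degrees, less where a joint would pass 70% of its speed; a pose out of reach is approached as far as the arm can. A call is refused whole if a number of a shift passes 1 or a number of a turn 1, either way. A call with a gripper value outside its range is refused whole. The fingers move at their own pace and stop on an object; the grip force is fixed at half the most. Time passes only in rows, so rows that do not move let the fingers close. It gives the time, the measured TCP pose, the force, the opening and the grip force at its end, in the units of the state.
- ctrl.get_obs(): the state, without advancing time (a new reading comes with each control period).
- cams.get_image(name): name is "scene" or "top" or "wrist"; returns a dict with "image" (400x640x3 uint8, red, green, blue), "camera_matrix" (3x3 intrinsics, pixels), "xyz" and "rotation" of the camera in the world; the wrist camera has in their place "mount" (4x4, takes a point from camera to tool coordinates, whose origin is the TCP and whose axes are the flange's). Camera axes: x right, y down, z forward; pixel columns grow to the right and rows downward; lengths in mm; the calibration is good to about 2 mm. A picture is of the moment at which its call begins: read the wrist's pose just before it. There is no depth.
- ctrl.close_job(): hands the job in; it is judged then, once.
Trained networks look in the newest picture that a camera, given by its name, has taken for a name from the list of things; names that differ only in an ending like _2 or _b are one class to them, and where a whole thing is asked for, a point or a joint stands for the part that bears it (a point fixed in the world has none). Each returns a list of dicts, best first, with "p" (0 to 1); they miss things now and then, are a little off and sometimes report something else, mostly with a low value. They report only what shows in the picture. A call takes as long as a camera call.
- cams.boxes_of(camera, thing): "rect" ([centre column, centre row, width, height] in pixels, round what is visible of it).
- cams.cut_out(camera, thing): "pixels" (400x640 bool, what is visible of it) and "rect" ([centre column, centre row, width, height] in pixels, round what is visible of it).
The state is a dict: "t": time; "qpos": joint angles; "qvel": joint speeds; "joint_torque": joint torques, N m; "ee_pos": TCP position; "orientation": TCP orientation; "ft_force": force on the tool from outside, world axes, zero at the start; "moment": the same for the moment, N m; "width": finger opening in mm; "grasp_force": force on a finger pad.
Only numpy, scipy, OpenCV 4.12 (cv2) and the standard library are available. Lean on these libraries where they do the work, as an engineer would, in place of code of your own. Each camera call takes 0.05 s, during which the arm holds its last target. There are 200 camera calls.

## Working session

There is one attempt and no reset: what is moved stays moved. The work goes in short steps, Python scripts to look and compute and a tool call to move; the robot and the scene stay as the last step left them, time stands still between calls to the robot, and variables do not carry over. Pictures are saved under pics/ and viewed, at most 10 in all, crops included, and the job is handed in when it is done.

Besides the shell and the picture viewer there is one more tool, called as name([rows], argument=value, ...), one row to a line, values as JSON. move_arm: Moves the arm, as the interface text tells. Its arguments: {"type":"object","properties":{"steps":{"type":"array"}},"required":["steps"]}

```bash
mkdir -p pics; ls; cat > h.py <<'E'
import numpy as np, cv2, json
from scipy.spatial.transform import Rotation as R
from workcell import ctrl, cams
def cam(name):
    o=ctrl.get_obs(); d=cams.get_image(name)
    K=np.array(d["camera_matrix"])
    if name=="wrist":
        T=np.eye(4);T[:3,:3]=R.from_rotvec(o["orientation"]).as_matrix();T[:3,3]=o["ee_pos"]
        T=T@np.array(d["mount"]); return d["image"],K,T[:3,3],T[:3,:3]
    return d["image"],K,np.array(d["xyz"]),np.array(d["rotation"])
def ray(uv,z,K,c,Rm):
    uv=np.atleast_2d(np.asarray(uv,float))
    v=(Rm@np.linalg.inv(K)@np.c_[uv,np.ones(len(uv))].T).T
    return c+v*((z-c[2])/v[:,2])[:,None]
def proj(p,K,c,Rm):
    q=(K@Rm.T@(np.atleast_2d(p)-c).T).T
    return q[:,:2]/q[:,2:]
E
python3 - <<'E'
from h import *
for n in ["top","scene"]:
    im,K,c,Rm=cam(n); cv2.imwrite(f"pics/{n}0.png",im[:,:,::-1])
    print(n,K[0,0],K[0,2],K[1,2],c,Rm.round(3).tolist())
    for t in "corner_jig long_fence short_fence offcut_tray steel_tray offcut bench_dog workpiece masking_tape tape_measure sanding_block".split():
        print(t,[(np.round(r["rect"]).tolist(),round(r["p"],2)) for r in cams.boxes_of(n,t)][:3])
o=ctrl.get_obs();print(o)
E
```

```text
pics
top 386.0303042897855 319.6452115379 201.5734970383504 [ 434.04222039   20.22285592 1097.68237938] [-2.203, 2.176, -0.095]
corner_jig [([303.0, 183.0, 93.0, 72.0], 0.61), ([288.0, 181.0, 25.0, 16.0], 0.29)]
long_fence [([305.0, 154.0, 91.0, 14.0], 0.62)]
short_fence [([261.0, 183.0, 12.0, 53.0], 0.85), ([410.0, 174.0, 44.0, 34.0], 0.32)]
offcut_tray [([424.0, 233.0, 76.0, 66.0], 0.87)]
steel_tray [([194.0, 234.0, 72.0, 68.0], 0.87)]
offcut [([288.0, 182.0, 29.0, 22.0], 0.96), ([409.0, 175.0, 40.0, 31.0], 0.18)]
bench_dog [([328.0, 184.0, 50.0, 16.0], 0.94)]
workpiece [([411.0, 173.0, 40.0, 36.0], 0.91)]
masking_tape [([216.0, 164.0, 36.0, 36.0], 0.58)]
tape_measure [([300.0, 255.0, 19.0, 32.0], 0.58)]
sanding_block [([359.0, 260.0, 46.0, 32.0], 0.77)]
scene 433.6028989196097 319.79361332845474 196.7698337624489 [-473.2583785   612.07591274  708.75650678] [-1.164, 2.055, -1.164]
corner_jig [([308.0, 201.0, 103.0, 53.0], 0.7)]
long_fence [([294.0, 183.0, 72.0, 28.0], 0.72)]
short_fence [([273.0, 205.0, 23.0, 25.0], 0.77)]
offcut_tray [([402.0, 196.0, 49.0, 36.0], 0.59)]
steel_tray
[... 400 characters left out ...]
't': 1.2, 'qpos': array([-1.23899401e+00,  4.23104539e-01,  1.62994791e+00, -2.67135835e-05,
        1.08862731e+00, -1.89905712e-02]), 'qvel': array([-4.31435603e-04, -2.10939958e-04, -1.58662825e-03, -1.23201757e-04,
        8.54187333e-04, -1.49434366e-05]), 'joint_torque': array([ 1.72168428e-03, -5.44578481e+01, -2.74036574e+01,  6.44791801e-02,
        1.69299409e-02, -1.78767550e-06]), 'ee_pos': array([ 214.78175255, -586.87834099,  222.65336753]), 'orientation': array([-3.09330809e+00, -5.48208036e-01,  5.80326230e-05]), 'ft_force': array([-0.10570733,  0.3950155 , -0.02693073]), 'moment': array([-0.01084559,  0.05620063, -0.00164999]), 'grasp_force': 0.0, 'width': 87.72161423671096}
```

```bash
sed -i 's/np.array(d\["rotation"\])/R.from_rotvec(d["rotation"]).as_matrix()/' h.py
python3 - <<'E'
import cv2
im=cv2.imread("pics/top0.png")[130:290,145:475]
cv2.imwrite("pics/top0c.png",cv2.resize(im,(792,384),interpolation=cv2.INTER_CUBIC))
E
```

```text
(no output)
```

View pics/top0c.png

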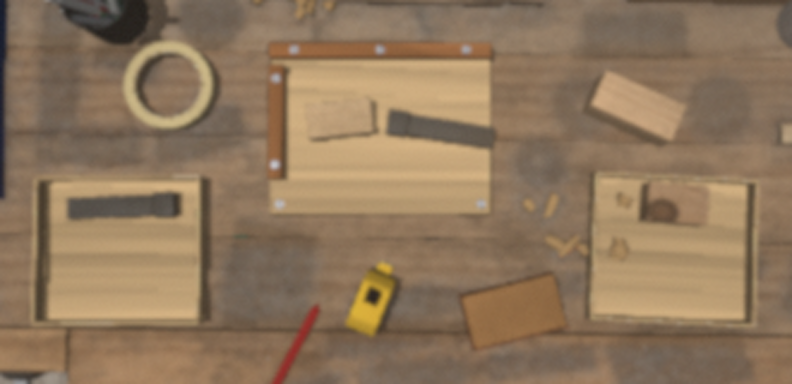

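```bash
cat >> h.py <<'E'
from scipy.optimize import minimize
from scipy.ndimage import distance_transform_edt as edt
DIM=dict(offcut=(40,75,30,12),bench_dog=(27,125,21,12),workpiece=(45,100,60,0),tape_measure=(36,81,63,0),sanding_block=(64,112,34,0),
 corner_jig=(200,260,12,0),long_fence=(18,260,20,12),short_fence=(134,18,20,12),offcut_tray=(170,190,32,0),steel_tray=(170,190,32,0),masking_tape=(104,104,25,0))
def corners(x,y,a,d):
    w,l,h,z=d
    P=np.array([[i*w/2,j*l/2,k] for i in(-1,1) for j in(-1,1) for k in(z,z+h)],float)
    P[:,:2]=P[:,:2]@np.array([[np.cos(a),np.sin(a)],[-np.sin(a),np.cos(a)]]); return P+[x,y,0]
def fit(thing,camv,mask,z0=None,yaws=np.arange(-90,90,15)):
    im,K,c,Rm=camv; d=list(DIM[thing]); 
    if z0 is not None:d[3]=z0
    S=4; v,u=np.nonzero(mask); u0,u1,v0,v1=u.min()-12,u.max()+13,v.min()-12,v.max()+13
    m=cv2.resize(np.pad(mask,50)[v0+50:v1+50,u0+50:u1+50].astype(np.float32),None,fx=S,fy=S)
    def cost(p):
        q=(proj(corners(p[0],p[1],np.radians(p[2]),d),K,c,Rm)-[u0-.5+.5,v0]+.5)*S
        hull=cv2.convexHull((q*16).astype(np.int32)); g=np.zeros_like(m)
        cv2.fillConvexPoly(g,hull,1.,cv2.LINE_8,4)
        return 1-np.minimum(g,m).sum()/np.maximum(g,m).sum()
    g=ray([u.mean(),v.mean()],d[3]+d[2]/2,K,c,Rm)[0]
    a0=sorted(yaws,key=lambda a:cost((g[0],g[1],a)))[:2]
    rs=[minimize(cost,(g[0],g[1],a),method="Nelder-Mead",options=dict(initial_simplex=[(g[0],g[1],a),(g[0]+6,g[1],a),(g[0],g[1]+6,a),(g[0],g[1],a+8)],xatol=.05,fatol=1e-4)) for a in a0]
    r=min(rs,key=lambda r:r.fun); return np.append(r.x,r.fun).round(3)
E
python3 - <<'E'
from h import *
for n in ["top","scene"]:
    cv=cam(n); print(n)
    for t in DIM:
        r=cams.cut_out(n,t)
        if r: print(t,round(r[0]["p"],2),fit(t,cv,r[0]["pixels"]))
E
```

```text
top
offcut 0.6 [5.75060e+02 1.00433e+02 6.03700e+00 7.50000e-02]
bench_dog 0.55 [ 5.64551e+02 -1.52330e+01 -8.57400e+00  1.08000e-01]
workpiece 0.9 [ 5.92093e+02 -2.38177e+02 -2.25720e+01  8.60000e-02]
tape_measure 0.81 [3.7125e+02 5.8634e+01 6.9345e+01 1.4900e-01]
sanding_block 0.61 [ 3.55755e+02 -1.01001e+02  1.49100e+01  7.60000e-02]
corner_jig 0.62 [5.67448e+02 5.58420e+01 5.93000e-01 1.66000e-01]
long_fence 0.67 [6.56695e+02 5.46690e+01 1.02900e+00 1.40000e-01]
short_fence 0.2 [ 355.222 -102.218  -50.753    0.683]
offcut_tray 0.66 [ 4.29628e+02 -2.86224e+02 -2.12600e+00  1.63000e-01]
steel_tray 0.94 [4.20867e+02 3.54070e+02 9.54000e-01 1.20000e-01]
masking_tape 0.63 [ 6.12332e+02  3.05555e+02 -4.04400e+01  5.49000e-01]
scene
offcut 0.64 [5.76092e+02 1.01036e+02 4.45300e+00 7.40000e-02]
bench_dog 0.52 [ 5.68146e+02 -1.56080e+01 -1.09160e+01  1.39000e-01]
workpiece 0.82 [ 6.02879e+02 -2.30876e+02  2.98400e+01  2.51000e-01]
tape_measure 0.72 [3.6609e+02 6.1669e+01 6.4272e+01 2.5300e-01]
sanding_block 0.68 [ 3.57060e+02 -1.02019e+02  1.60960e+01  8.40000e-02]
corner_jig 0.95 [5.7481e+02 5.4097e+01 7.6400e-01 3.2700e-01]
long_fence 0.65 [6.5999e+02 5.6906e+01 4.8400e-01 1.3000e-01]
offcut_tray 0.52 [ 428.865 -285.619   -2.216    0.86 ]
steel_tray 0.87 [4.22236e+02 3.55051e+02 7.19000e-01 1.49000e-01]
masking_tape 0.8 [ 6.17406e+02  3.02269e+02 -1.74860e+01  3.24000e-01]
```

```bash
cat >> h.py <<'E'
def state():
    o=ctrl.get_obs(); M=R.from_rotvec(o["orientation"]).as_matrix()
    return o,M,np.degrees(np.arctan2(M[1,1],M[0,1]))
def plan(x,y,z,hy=None):
    """turn units (5 deg) about tool z so the closing line has heading hy, then the shift in tool axes, units of 25 mm"""
    o,M,h=state(); t=0 if hy is None else (h-hy+90)%180-90
    M2=M@R.from_rotvec([0,0,np.radians(t)]).as_matrix()
    d=M2.T@(np.array([x,y,z])-o["ee_pos"])/25
    print("t",round(o["t"],2),"tcp",o["ee_pos"].round(1),"h",h.round(1),"q6",o["qpos"][5].round(2),"turn",round(t/5,2),"shift",d.round(2),"w",round(o["width"],1),"F",o["ft_force"].round(1))
E
python3 -c "
from h import *
plan(540,60,280,5)"
```

```text
t 2.4 tcp [ 214.8 -586.9  222.7] h -69.9 q6 -0.02 turn -14.98 shift [24.64 15.21 -2.29] w 88.1 F [ 0.2 -0.4  0. ]
```

move_arm([
  [[0,0,-0.1],-1,0],
  [[0,0,-0.1],-1,0],
  [[0,0,-0.1],-1,0],
  [[0,0,-0.1],-1,0],
  [[0,0,-0.1],-1,0],
  [[0,0,-0.1],-1,0],
  [[0,0,-0.1],-1,0],
  [[0,0,-0.1],-1,0],
  [[0,0,-0.1],-1,0],
  [[0,0,-0.1],-1,0],
  [[0,0,-0.1],-1,0],
  [[0,0,-0.1],-1,0],
  [[0,0,-0.1],-1,0],
  [[0,0,-0.1],-1,0],
  [[0,0,-0.1],-1,0],
])

```text
t: 3.65
ee_pos: [214.8, -586.9, 260.3]
orientation: [-2.115, -2.323, -0.0]
ft_force: [0.3, 1.2, -0.4]
width: 87.7
grasp_force: 0.0
```

```bash
python3 -c "
from h import *
plan(540,60,280)"
```

```text
t 3.65 tcp [ 214.8 -586.9  260.3] h 5.3 q6 -1.33 turn 0.0 shift [24.55 15.36 -0.79] w 87.7 F [ 0.3  1.2 -0.4]
```

move_arm([
  [[1,0.62,-0.03],0,0],
  [[1,0.62,-0.03],0,0],
  [[1,0.62,-0.03],0,0],
  [[1,0.62,-0.03],0,0],
  [[1,0.62,-0.03],0,0],
  [[1,0.62,-0.03],0,0],
  [[1,0.62,-0.03],0,0],
  [[1,0.62,-0.03],0,0],
  [[1,0.62,-0.03],0,0],
  [[1,0.62,-0.03],0,0],
  [[1,0.62,-0.03],0,0],
  [[1,0.62,-0.03],0,0],
  [[1,0.62,-0.03],0,0],
  [[1,0.62,-0.03],0,0],
  [[1,0.62,-0.03],0,0],
  [[1,0.62,-0.03],0,0],
  [[1,0.62,-0.03],0,0],
  [[1,0.62,-0.03],0,0],
  [[1,0.62,-0.03],0,0],
  [[1,0.62,-0.03],0,0],
])

```text
t: 5.32
ee_pos: [479.6, -59.9, 275.4]
orientation: [2.12, 2.318, 0.0]
ft_force: [0.5, -0.4, 0.3]
width: 88.2
grasp_force: 0.0
```

move_arm([
  [[1,0.62,0],0,0],
  [[1,0.62,0],0,0],
  [[1,0.62,0],0,0],
  [[1,0.62,0],0,0],
  [[0.5,0.4,0],0,0],
  [[0,0,0],0,0],
  [[0,0,0],0,0],
])

```text
t: 5.9
ee_pos: [540.8, 57.2, 274.9]
orientation: [-2.119, -2.32, 0.001]
ft_force: [0.1, 0.4, 0.4]
width: 87.7
grasp_force: 0.0
```

```bash
python3 - <<'E'
from h import *
plan(540,60,280)
cv=cam("wrist"); cv2.imwrite("pics/w1.png",cv[0][:,:,::-1]); print("cam",cv[2].round(1))
for t in "offcut bench_dog corner_jig long_fence short_fence".split():
    r=cams.cut_out("wrist",t)
    if r: print(t,round(r[0]["p"],2),np.round(r[0]["rect"]),fit(t,cv,r[0]["pixels"]))
E
```

```text
t 5.9 tcp [540.8  57.2 274.9] h 5.2 q6 -0.01 turn 0.0 shift [ 0.12 -0.02 -0.2 ] w 87.7 F [0.1 0.4 0.4]
cam [535.4 140.4 436.8]
offcut 0.96 [353. 138.  33.  58.] [5.76708e+02 1.01873e+02 7.69200e+00 5.20000e-02]
bench_dog 0.79 [336. 216.  36.  85.] [ 5.6687e+02 -1.2990e+01 -8.2320e+00  8.7000e-02]
corner_jig 0.79 [350. 161. 167. 205.] [5.69099e+02 5.72470e+01 7.71000e-01 1.59000e-01]
long_fence 0.61 [406. 168.  45. 190.] [6.58719e+02 5.67840e+01 7.80000e-01 1.44000e-01]
short_fence 0.67 [356.  75. 107.  30.] [5.73338e+02 1.77041e+02 9.36000e-01 5.80000e-02]
```

View pics/w1.png

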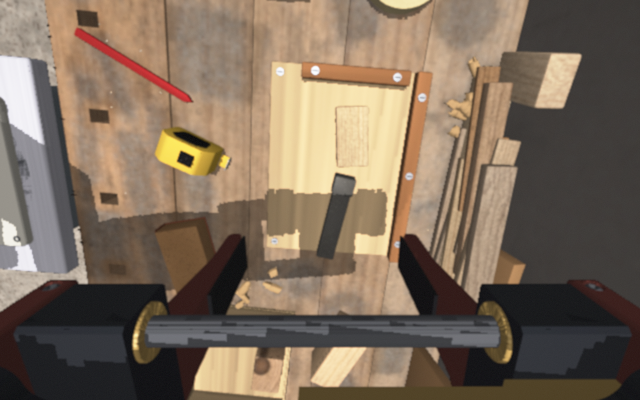

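```bash
python3 -c "
from h import *
plan(576.5,101.5,16,7.2)"
```

```text
t 6.2 tcp [540.5  56.1 275.3] h 5.0 q6 -0.01 turn -0.44 shift [ 1.62  1.66 10.37] w 87.7 F [-0.   0.4  0.5]
```

move_arm([
  [[0,0,0.5],-0.44,0],
  [[0.5,0.5,1],0,0],
  [[0.5,0.5,1],0,0],
  [[0.5,0.5,1],0,0],
  [[0.12,0.16,1],0,0],
  [[0,0,1],0,0],
  [[0,0,1],0,0],
  [[0,0,1],0,0],
  [[0,0,1],0,0],
  [[0,0,0.8],0,0],
  [[0,0,0.6],0,0],
  [[0,0,0.3],0,0],
  [[0,0,0.17],0,0],
  [[0,0,0],0,0],
  [[0,0,0],0.0,0.6],
  [[0,0,0],0,0.9],
  [[0,0,0],0,0.9],
  [[0,0,0],0,0.9],
  [[0,0,0],0,0.9],
  [[0,0,0],0,0.9],
])

```text
t: 7.87
ee_pos: [577.0, 102.6, 16.3]
orientation: [2.075, 2.358, 0.001]
ft_force: [-0.6, -0.4, -0.1]
width: 51.5
grasp_force: 0.0
```

```bash
python3 -c "
from h import *
plan(430-36,-286,110,-2)"
```

```text
t 7.87 tcp [577.  102.6  16.3] h 7.3 q6 0.03 turn 1.86 shift [-15.79  -6.77  -3.75] w 51.5 F [-0.6 -0.4 -0.1]
```

move_arm([
  [[0,0,0],0,0.9],
  [[0,0,0],0,0.9],
  [[0,0,0],0,0.9],
  [[0,0,0],0,0.9],
  [[0,0,-0.4],0,0.9],
  [[0,0,-0.8],0,0.9],
  [[0,0,-1],0,0.9],
  [[0,0,-1],0,0.9],
  [[0,0,-0.8],0.93,0.9],
  [[0,0,0],0.93,0.9],
])

```text
t: 8.7
ee_pos: [579.6, 103.0, 120.7]
orientation: [2.261, 2.175, 0.009]
ft_force: [1.1, -0.2, -1.0]
width: 39.6
grasp_force: 30.0
```

```bash
python3 -c "
from h import *
plan(430-36,-286,110,-2)"
```

```text
t 8.7 tcp [579.6 103.  120.7] h -2.2 q6 0.19 turn -0.04 shift [-15.81  -6.88   0.36] w 39.6 F [ 1.1 -0.2 -1. ]
```

move_arm([
  [[-0.5,-0.2,0],0,0.9],
  [[-1,-0.43,0],0,0.9],
  [[-1,-0.43,0],0,0.9],
  [[-1,-0.43,0],0,0.9],
  [[-1,-0.43,0],0,0.9],
  [[-1,-0.43,0],0,0.9],
  [[-1,-0.43,0],0,0.9],
  [[-1,-0.43,0],0,0.9],
  [[-1,-0.43,0],0,0.9],
  [[-1,-0.43,0],0,0.9],
  [[-1,-0.43,0],0,0.9],
  [[-1,-0.43,0],0,0.9],
  [[-1,-0.43,0],0,0.9],
  [[-1,-0.43,0],0,0.9],
  [[-1,-0.43,0],0,0.9],
  [[-1,-0.43,0],0,0.9],
  [[-0.3,-0.2,0],0,0.9],
  [[0,0,0],0,0.9],
  [[0,0,0],0,0.9],
])

```text
t: 10.28
ee_pos: [391.0, -285.9, 115.6]
orientation: [-2.26, -2.181, -0.0]
ft_force: [0.1, 0.1, -0.5]
width: 39.8
grasp_force: 30.0
```

```bash
python3 - <<'E'
from h import *
plan(430-36,-286,11,-2)
cv=cam("top")
for t in ["offcut_tray","steel_tray"]:
    r=cams.cut_out("top",t)
    if r: print(t,round(r[0]["p"],2),fit(t,cv,r[0]["pixels"]))
cv2.imwrite("pics/t2.png",cv2.resize(cv[0][180:280,370:480,::-1],(770,700)[:1]+(560,)))
E
```

```text
t 10.28 tcp [ 391.  -285.9  115.6] h -2.0 q6 -0.62 turn -0.01 shift [-0.01  0.12  4.18] w 39.8 F [ 0.1  0.1 -0.5]
offcut_tray 0.71 [ 429.767 -283.046   -1.137    0.461]
steel_tray 0.54 [ 386.069 -297.743  -90.       0.848]
```

View pics/t2.png

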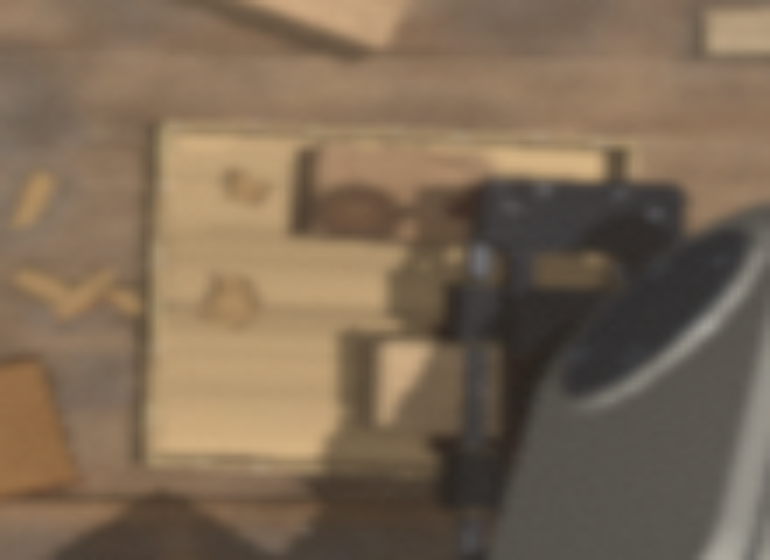

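move_arm([
  [[0,0.3,0.7],0,0.9],
  [[0,0,1],0,0.9],
  [[0,0,1],0,0.9],
  [[0,0,0.8],0,0.9],
  [[0,0,0.4],0,0.9],
  [[0,0,0.28],0,0.9],
  [[0,0,0],0,0.9],
  [[0,0,0],0,0.9],
  [[0,0,0],0,0.36],
  [[0,0,0],0,0.36],
  [[0,0,0],0,0.36],
  [[0,0,0],0,0.36],
  [[0,0,-0.4],0,0.36],
  [[0,0,-1],0,0.36],
  [[0,0,-1],0,0.36],
  [[0,0,-1],0,0.36],
  [[0,0,-1],0,0.36],
  [[0,0,-0.5],0,0],
  [[0,0,-0.3],0,0],
])

```text
t: 12.02
ee_pos: [400.2, -287.2, 144.2]
orientation: [2.257, 2.179, 0.001]
ft_force: [0.1, 0.0, -0.3]
width: 66.1
grasp_force: 0.0
```

```bash
python3 - <<'E'
from h import *
cv=cam("wrist"); cv2.imwrite("pics/w2.png",cv[0][:,:,::-1])
print([(r["p"],np.round(r["rect"])) for r in cams.boxes_of("wrist","offcut")])
plan(566.5,-13,130,-8.3)
E
```

```text
[(0.75, array([323., 194.,  46.,  81.]))]
t 12.12 tcp [ 400.1 -287.   143.1] h -2.0 q6 -0.61 turn 1.26 shift [11.81  5.    0.52] w 74.0 F [ 0.6 -0.7 -1. ]
```

View pics/w2.png

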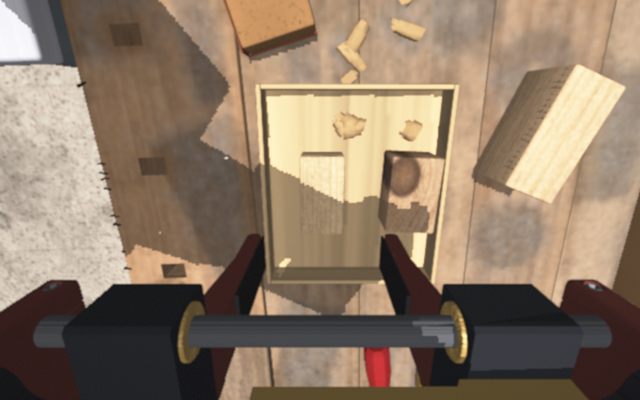

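move_arm([
  [[0,0,0],0.63,0],
  [[0,0,0],0.63,0],
  [[0.5,0.2,0],0,0],
  [[1,0.42,0],0,0],
  [[1,0.42,0],0,0],
  [[1,0.42,0],0,0],
  [[1,0.42,0],0,0],
  [[1,0.42,0],0,0],
  [[1,0.42,0],0,0],
  [[1,0.42,0],0,0],
  [[1,0.42,0],0,0],
  [[1,0.42,0],0,0],
  [[1,0.42,0],0,0],
  [[1,0.42,0],0,0],
  [[0.4,0.2,0],0,0],
  [[0,0,0],0,0.3],
  [[0,0,0],0,0.3],
])

```text
t: 13.53
ee_pos: [565.7, -10.2, 140.4]
orientation: [-2.374, -2.056, 0.003]
ft_force: [-0.6, -1.5, -0.3]
width: 78.1
grasp_force: 0.0
```

```bash
python3 - <<'E'
from h import *
plan(566.5,-10,15,-8.3)
cv=cam("wrist")
r=cams.cut_out("wrist","bench_dog")
print([(q["p"],q["rect"]) for q in r])
if r: print(fit("bench_dog",cv,r[0]["pixels"]))
E
```

```text
t 13.53 tcp [565.7 -10.2 140.4] h -8.2 q6 0.1 turn 0.01 shift [0.02 0.04 5.02] w 78.1 F [-0.6 -1.5 -0.3]
[(0.92, [322.9, 196.9, 31.4, 130.6])]
[ 5.66533e+02 -1.35880e+01 -7.63000e+00  9.40000e-02]
```

move_arm([
  [[0,0.04,0.7],0,0.3],
  [[0,0,1],0,0.3],
  [[0,0,1],0,0.3],
  [[0,0,1],0,0.3],
  [[0,0,0.7],0,0.4],
  [[0,0,0.4],0,0.4],
  [[0,0,0.22],0,0.4],
  [[0,0,0],0,1],
  [[0,0,0],0,1],
  [[0,0,0],0,1],
  [[0,0,0],0,1],
  [[0,0,0],0,1],
  [[0,0,0],0,1],
  [[0,0,0],0,1],
  [[0,0,0],0,1],
])

```text
t: 14.88
ee_pos: [567.8, -10.3, 16.8]
orientation: [2.376, 2.055, 0.001]
ft_force: [-2.5, -1.0, 7.1]
width: 24.4
grasp_force: 30.0
```

move_arm([
  [[0,0,0],0,1],
  [[0,0,0],0,1],
  [[0,0,-0.4],0,1],
  [[0,0,-0.8],0,1],
  [[0,0,-1],0,1],
  [[0,0,-1],0,1],
  [[0,0,-0.8],-0.9,1],
  [[0,0,0],-0.9,1],
  [[0,0,0],0,1],
])

```text
t: 15.63
ee_pos: [568.6, -10.3, 118.1]
orientation: [2.203, 2.236, 0.004]
ft_force: [-0.0, 0.0, -2.1]
width: 24.7
grasp_force: 30.0
```

```bash
python3 - <<'E'
from h import *
plan(421-33,354,115,0.8)
E
```

```text
t 15.63 tcp [568.6 -10.3 118.1] h 0.9 q6 -0.05 turn 0.01 shift [14.67 -7.02  0.09] w 24.7 F [-0.   0.  -2.1]
```

move_arm([
  [[0.5,-0.25,0],0,1],
  [[1,-0.48,0],0,1],
  [[1,-0.48,0],0,1],
  [[1,-0.48,0],0,1],
  [[1,-0.48,0],0,1],
  [[1,-0.48,0],0,1],
  [[1,-0.48,0],0,1],
  [[1,-0.48,0],0,1],
  [[1,-0.48,0],0,1],
  [[1,-0.48,0],0,1],
  [[1,-0.48,0],0,1],
  [[1,-0.48,0],0,1],
  [[1,-0.48,0],0,1],
  [[1,-0.48,0],0,1],
  [[0.8,-0.4,0],0,1],
  [[0.4,-0.13,0],0,1],
  [[0,0,0],0,1],
  [[0,0,0],0,1],
])

```text
t: 17.13
ee_pos: [386.9, 354.7, 115.4]
orientation: [2.207, 2.235, -0.002]
ft_force: [-1.2, -0.0, -1.9]
width: 24.4
grasp_force: 30.0
```

```bash
python3 - <<'E'
from h import *
plan(421-33,354,11,0.8)
E
```

```text
t 17.13 tcp [386.9 354.7 115.4] h 0.7 q6 0.71 turn -0.01 shift [-0.02  0.05  4.18] w 24.4 F [-1.2 -0.  -1.9]
```

move_arm([
  [[0,0,0.7],0,1],
  [[0,0,1],0,1],
  [[0,0,1],0,1],
  [[0,0,0.8],0,1],
  [[0,0,0.4],0,1],
  [[0,0,0.26],0,1],
  [[0,0,0],0,1],
  [[0,0,0],0,1],
  [[0,0,0],0,0.5],
  [[0,0,0],0,0.5],
  [[0,0,0],0,0.5],
  [[0,0,0],0,0.5],
  [[0,0,-0.4],0,0.5],
  [[0,0,-1],0,0.5],
  [[0,0,-1],0,0.5],
  [[0,0,-1],0,0.5],
  [[0,0,-1],0,0.5],
  [[0,0,-1],0,0.2],
  [[0,0,-0.5],0,0],
  [[0,0,0],0,0],
])

```text
t: 18.8
ee_pos: [389.1, 356.4, 163.3]
orientation: [2.207, 2.235, 0.01]
ft_force: [-0.3, 0.0, -0.3]
width: 60.7
grasp_force: 0.0
```

```bash
python3 - <<'E'
from h import *
cv=cam("wrist"); cv2.imwrite("pics/w3.png",cv[0][:,:,::-1])
cv=cam("top")
for t in ["bench_dog","offcut","workpiece"]:
    for r in cams.cut_out("top",t): print(t,round(r["p"],2),np.round(r["rect"]),fit(t,cv,r["pixels"]) if t=="workpiece" else "")
plan(500,-238,190,-22.5)
E
```

```text
bench_dog 0.65 [197. 248.  49.  10.] 
offcut 0.74 [427. 246.  27.  17.] 
offcut 0.61 [194. 234.  73.  71.] 
offcut 0.3 [196. 246.  48.  11.] 
workpiece 0.73 [409. 176.  44.  34.] [ 5.91544e+02 -2.38218e+02 -2.35140e+01  5.80000e-02]
t 19.05 tcp [386.9 354.4 158.4] h 0.7 q6 0.71 turn 4.64 shift [-20.16  13.25  -1.24] w 80.0 F [0.4 0.1 0.2]
```

View pics/w3.png

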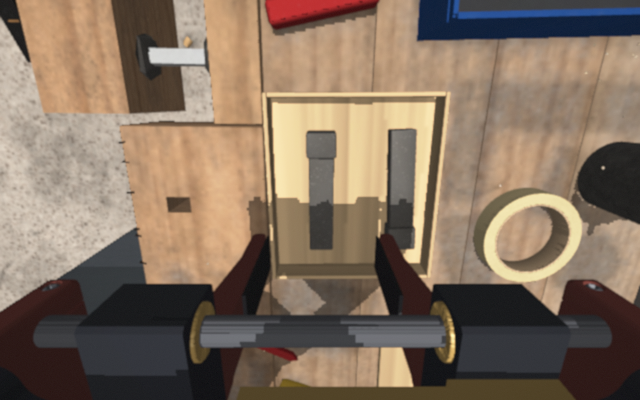

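move_arm([
  [[0,0,-0.2],0.95,0],
  [[0,0,-0.2],0.95,0],
  [[0,0,-0.2],0.95,0],
  [[0,0,-0.2],0.95,0],
  [[0,0,-0.2],0.95,0],
])

```text
t: 19.47
ee_pos: [387.0, 354.4, 183.3]
orientation: [2.624, 1.727, -0.004]
ft_force: [0.2, -0.2, 0.1]
width: 87.8
grasp_force: 0.0
```

```bash
python3 - <<'E'
from h import *
plan(591.5,-238,190,-23.3)
E
```

```text
t 19.47 tcp [387.  354.4 183.3] h -23.3 q6 1.13 turn 0.0 shift [-18.53  16.89  -0.24] w 87.8 F [ 0.2 -0.2  0.1]
```

move_arm([
  [[-0.6,0.5,0],0,0],
  [[-1,0.92,0],0,0],
  [[-1,0.92,0],0,0],
  [[-1,0.92,0],0,0],
  [[-1,0.92,0],0,0],
  [[-1,0.92,0],0,0],
  [[-1,0.92,0],0,0],
  [[-1,0.92,0],0,0],
  [[-1,0.92,0],0,0],
  [[-1,0.92,0],0,0],
  [[-1,0.92,0],0,0],
  [[-1,0.92,0],0,0],
  [[-1,0.92,0],0,0],
  [[-1,0.92,0],0,0],
  [[-1,0.92,0],0,0],
  [[-1,0.92,0],0,0],
  [[-1,0.92,0],0,0],
  [[-1,0.92,0],0,0],
  [[-0.7,0.5,0],0,0],
  [[-0.2,0.2,0],0,0],
])

```text
t: 21.13
ee_pos: [593.8, -238.5, 182.7]
orientation: [-2.622, -1.729, 0.002]
ft_force: [-0.5, 0.1, 0.4]
width: 87.6
grasp_force: 0.0
```

```bash
python3 - <<'E'
from h import *
cv=cam("wrist"); cv2.imwrite("pics/w4.png",cv[0][:,:,::-1])
for r in cams.cut_out("wrist","workpiece"): print(round(r["p"],2),np.round(r["rect"]),fit("workpiece",cv,r["pixels"]))
plan(591.5,-238,25,-23.3)
E
```

```text
0.93 [321. 189.  49. 100.] [ 5.93440e+02 -2.37529e+02 -2.37920e+01  4.00000e-02]
t 21.23 tcp [ 593.4 -236.2  182.9] h -23.2 q6 0.01 turn 0.03 shift [-0.1  -0.03  6.31] w 87.7 F [-0.2  0.4  0.2]
```

View pics/w4.png

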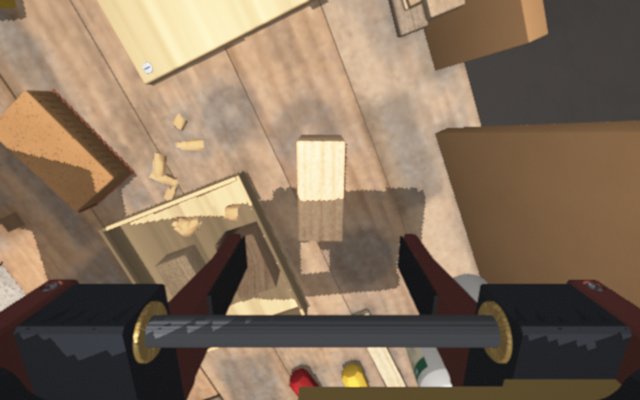

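move_arm([
  [[0,0,0.7],0,0],
  [[-0.04,0,1],-0.1,0],
  [[0,0,1],0,0],
  [[0,0,1],0,0],
  [[0,0,1],0,0],
  [[0,0,0.8],0,0],
  [[0,0,0.5],0,0],
  [[0,0,0.3],0,0],
  [[0,0,0],0,0.9],
  [[0,0,0],0,0.9],
  [[0,0,0],0,0.9],
  [[0,0,0],0,0.9],
  [[0,0,0],0,0.9],
  [[0,0,0],0,0.9],
  [[0,0,0],0,0.9],
  [[0,0,0],0,0.9],
  [[0,0,0],0,0.9],
  [[0,0,0],0,0.9],
])

```text
t: 22.73
ee_pos: [593.5, -236.5, 27.5]
orientation: [2.613, 1.744, 0.0]
ft_force: [-2.1, 0.7, 6.6]
width: 45.0
grasp_force: 29.9
```

```bash
python3 - <<'E'
from h import *
plan(591.5,-238,25,-23.3)
print(ctrl.get_obs()["grasp_force"])
E
```

```text
t 22.73 tcp [ 593.5 -236.5   27.5] h -22.6 q6 -0.0 turn 0.15 shift [-0.09 -0.05  0.1 ] w 45.0 F [-2.1  0.7  6.6]
29.895524382591248
```

move_arm([
  [[0,0,-0.4],0,0.9],
  [[0,0,-0.8],0,0.9],
  [[0,0,-1],0,0.9],
  [[0,0,-1],-0.94,0.9],
  [[0,0,-0.3],-0.94,0.9],
  [[0,0,0],-0.94,0.9],
  [[0,0,0],-0.94,0.9],
  [[0,0,0],-0.92,0.9],
  [[0,0,0],0,0.9],
])

```text
t: 23.48
ee_pos: [593.3, -236.3, 114.7]
orientation: [-2.202, -2.241, 0.0]
ft_force: [0.2, -0.1, -1.6]
width: 45.0
grasp_force: 29.9
```

```bash
python3 - <<'E'
from h import *
plan(604,97,110,0.8)
E
```

```text
t 23.48 tcp [ 593.3 -236.3  114.7] h 1.0 q6 -0.42 turn 0.04 shift [13.33  0.61  0.19] w 45.0 F [ 0.2 -0.1 -1.6]
```

move_arm([
  [[0.5,0,0],0,0.9],
  [[1,0.05,0],0,0.9],
  [[1,0.05,0],0,0.9],
  [[1,0.05,0],0,0.9],
  [[1,0.05,0],0,0.9],
  [[1,0.05,0],0,0.9],
  [[1,0.05,0],0,0.9],
  [[1,0.05,0],0,0.9],
  [[1,0.05,0],0,0.9],
  [[1,0.05,0],0,0.9],
  [[1,0.05,0],0,0.9],
  [[1,0.05,0],0,0.9],
  [[1,0.05,0],0,0.9],
  [[0.6,0,0],0,0.9],
  [[0.2,0,0],0,0.9],
  [[0,0,0],0,0.9],
])

```text
t: 24.82
ee_pos: [603.1, 97.5, 114.4]
orientation: [-2.204, -2.239, 0.0]
ft_force: [-0.2, 0.3, -2.2]
width: 45.3
grasp_force: 29.9
```

```bash
python3 - <<'E'
from h import *
plan(604,97,40,0.8)
cv=cam("wrist"); cv2.imwrite("pics/w5.png",cv[0][:,:,::-1])
for t in ["long_fence","short_fence","workpiece"]:
  for r in cams.cut_out("wrist",t)[:1]: print(t,round(r["p"],2),np.round(r["rect"]),fit(t,cv,r["pixels"],ctrl.get_obs()["ee_pos"][2]-27.5 if t=="workpiece" else None))
E
```

```text
t 24.82 tcp [603.1  97.5 114.4] h 0.9 q6 0.12 turn 0.02 shift [-0.02  0.04  2.97] w 45.3 F [-0.2  0.3 -2.2]
long_fence 0.56 [385. 232.  40. 280.] [6.56091e+02 1.95407e+02 1.55700e+00 2.49000e-01]
short_fence 0.96 [281. 107. 178.  28.] [5.73689e+02 1.77060e+02 9.04000e-01 5.70000e-02]
workpiece 0.86 [322. 267. 104. 202.] [6.05076e+02 9.56600e+01 2.88000e-01 1.79000e-01]
```

View pics/w5.png

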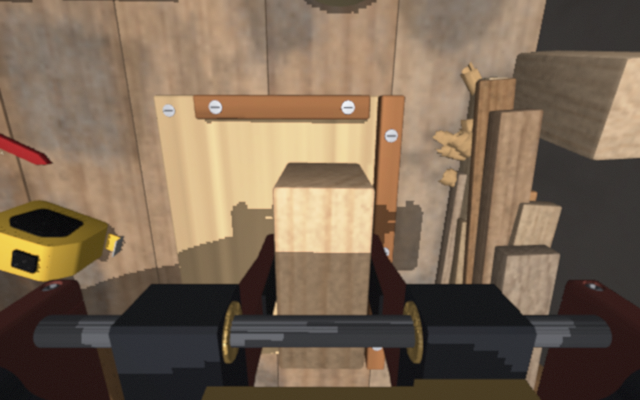

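move_arm([
  [[0,0,0.6],0,0.9],
  [[0,0,0.9],0,0.9],
  [[0,0,0.8],0,0.9],
  [[0,0,0.4],0,0.9],
  [[0,0,0.15],0,0.9],
  [[0,0,0.06],0,0.9],
  [[0,0,0],0,0.9],
  [[0,0,0],0,0.9],
])

```text
t: 25.68
ee_pos: [604.4, 96.2, 42.6]
orientation: [2.205, 2.237, 0.002]
ft_force: [-0.1, 1.0, -1.9]
width: 44.6
grasp_force: 29.9
```

move_arm([
  [[0,0,0.05],0,0.9],
  [[0,0,0],0,0.9],
  [[0,0,0],0,0.9],
])

```text
t: 25.93
ee_pos: [603.8, 96.4, 41.0]
orientation: [2.204, 2.238, 0.001]
ft_force: [-0.5, 0.0, -3.2]
width: 45.1
grasp_force: 29.9
```

Block weight still borne; a little lower until the bed carries it.

move_arm([
  [[0,0,0.05],0,0.9],
  [[0,0,0],0,0.9],
  [[0,0,0],0,0.9],
])

```text
t: 26.18
ee_pos: [603.9, 96.4, 39.5]
orientation: [2.204, 2.238, 0.001]
ft_force: [0.1, -0.1, 0.9]
width: 45.0
grasp_force: 29.9
```

move_arm([
  [[0,0,0.03],0,0.9],
  [[0,0,0],0,0.9],
  [[0,0,0],0,0.9],
])

```text
t: 26.43
ee_pos: [603.9, 96.5, 39.4]
orientation: [2.205, 2.238, 0.001]
ft_force: [-1.2, -0.0, 7.8]
width: 44.8
grasp_force: 29.9
```

move_arm([
  [[0.2,0.2,-0.02],0,0.9],
  [[0.2,0.2,0],0,0.9],
  [[0.2,0.2,0],0,0.9],
  [[0.1,0.1,0],0,0.9],
  [[0,0,0],0,0.9],
  [[0,0,0],0,0.9],
])

```text
t: 26.93
ee_pos: [621.8, 114.7, 39.5]
orientation: [2.204, 2.238, 0.002]
ft_force: [-0.6, 0.3, 4.8]
width: 44.7
grasp_force: 29.9
```

move_arm([
  [[0.06,0,0],0,0.9],
  [[0.06,0,0],0,0.9],
  [[0.06,0,0],0,0.9],
  [[0,0,0],0,0.9],
  [[0,0,0],0,0.9],
])

```text
t: 27.35
ee_pos: [621.7, 118.6, 39.5]
orientation: [2.204, 2.237, 0.002]
ft_force: [0.6, -3.5, 4.9]
width: 45.0
grasp_force: 29.9
```

move_arm([
  [[0.04,0,0],0,0.9],
  [[0,0,0],0,0.9],
  [[0,0,0],0,0.9],
])

```text
t: 27.6
ee_pos: [621.7, 119.5, 39.5]
orientation: [2.204, 2.237, 0.002]
ft_force: [0.5, -3.5, 3.8]
width: 44.9
grasp_force: 29.9
```

move_arm([
  [[0,0.06,0],0,0.9],
  [[0,0.06,0],0,0.9],
  [[0,0.05,0],0,0.9],
  [[0,0,0],0,0.9],
  [[0,0,0],0,0.9],
])

```text
t: 28.02
ee_pos: [623.1, 119.7, 39.5]
orientation: [-2.203, -2.236, 0.005]
ft_force: [-8.8, -2.6, 13.7]
width: 45.1
grasp_force: 29.9
```

```bash
python3 - <<'E'
from h import *
plan(626.4,119,39.5,0.8)
o=ctrl.get_obs(); print(o["moment"], (R.from_rotvec(o["orientation"]).as_matrix()[:,2]).round(4))
cv=cam("wrist"); cv2.imwrite("pics/w6.png",cv2.resize(cv[0][60:400,200:460,::-1],None,fx=1.75,fy=1.75,interpolation=cv2.INTER_CUBIC))
ct=cam("top")
for n,c in (("wrist",cv),("top",ct)):
 for t in ["long_fence","short_fence","workpiece"]:
  for r in cams.cut_out(n,t)[:1]: print(n,t,round(r["p"],2),np.round(r["rect"]),fit(t,c,r["pixels"],12))
E
```

```text
t 28.02 tcp [623.1 119.7  39.5] h 0.8 q6 0.16 turn 0.01 shift [-0.03  0.13  0.  ] w 45.1 F [-8.8 -2.6 13.7]
[-0.30402687  1.51882219 -0.03408365] [-4.e-03 -4.e-04 -1.e+00]
wrist long_fence 0.78 [376. 260.  48. 263.] [6.57533e+02 1.42333e+02 5.99000e-01 5.66000e-01]
wrist short_fence 0.65 [226. 151. 248.  39.] [5.73189e+02 1.77075e+02 8.92000e-01 6.20000e-02]
wrist workpiece 0.77 [323. 267. 101. 204.] [6.25227e+02 1.16879e+02 2.09000e-01 1.91000e-01]
top long_fence 0.78 [325. 151.  50.  10.] [ 6.58625e+02 -2.17000e+00  1.14000e+00  4.01000e-01]
```

View pics/w6.png

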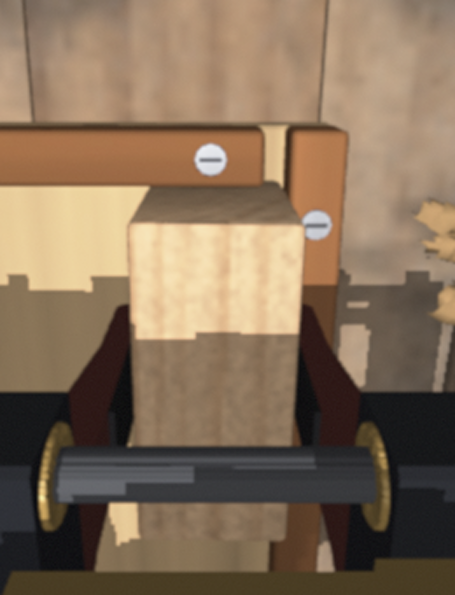

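move_arm([
  [[0.05,-0.03,-0.02],0,0.9],
  [[0.03,0,0],0,0.9],
  [[0,0,0],0,0.9],
  [[0,0,0],0,0.9],
])

```text
t: 28.75
ee_pos: [623.5, 120.3, 39.6]
orientation: [2.203, 2.239, -0.004]
ft_force: [-2.4, -7.9, 6.5]
width: 45.0
grasp_force: 29.8
```

move_arm([
  [[0.05,0,0],0,0.9],
  [[0,0,0],0,0.9],
  [[0,0,0],0,0.9],
])

```text
t: 29.0
ee_pos: [623.9, 120.8, 39.7]
orientation: [2.203, 2.238, -0.005]
ft_force: [-2.3, -13.4, 8.1]
width: 45.1
grasp_force: 30.0
```

move_arm([
  [[0.05,0,0],0,0.9],
  [[0,0,0],0,0.9],
  [[0,0,0],0,0.9],
])

```text
t: 29.25
ee_pos: [623.9, 120.9, 39.7]
orientation: [2.202, 2.238, -0.006]
ft_force: [-3.0, -19.8, 9.2]
width: 44.9
grasp_force: 30.0
```

move_arm([
  [[-0.08,0,-0.02],0,0.9],
  [[0,0.06,0],0,0.9],
  [[0,0.05,0],0,0.9],
  [[0,0,0],0,0.9],
  [[0,0,0],0,0.9],
])

```text
t: 29.67
ee_pos: [624.5, 120.8, 39.6]
orientation: [-2.202, -2.237, 0.009]
ft_force: [-8.0, -9.2, 9.3]
width: 44.7
grasp_force: 30.0
```

move_arm([
  [[0,0.05,0],0,0.9],
  [[0,0,0],0,0.9],
  [[0,0,0],0,0.9],
])

```text
t: 29.92
ee_pos: [624.5, 120.8, 39.6]
orientation: [-2.201, -2.236, 0.012]
ft_force: [-11.9, -9.7, 13.8]
width: 45.0
grasp_force: 30.0
```

move_arm([
  [[0,0.05,0],0,0.9],
  [[0,0,0],0,0.9],
  [[0,0,0],0,0.9],
])

```text
t: 30.17
ee_pos: [624.6, 120.7, 39.7]
orientation: [-2.2, -2.235, 0.015]
ft_force: [-17.1, -10.3, 17.4]
width: 45.1
grasp_force: 30.0
```

move_arm([
  [[-0.02,0,-0.03],0,0.9],
  [[0,0,-0.03],0,0.9],
  [[0,0,0],0,0.9],
  [[0,0,0],0,0.9],
])

```text
t: 30.5
ee_pos: [624.6, 120.7, 39.8]
orientation: [-2.2, -2.234, 0.014]
ft_force: [-12.2, -5.3, 4.1]
width: 44.9
grasp_force: 30.0
```

```bash
python3 - <<'E'
from h import *
o,M,h=state(); print(o["t"],o["ee_pos"].round(2),o["ft_force"].round(2),o["moment"].round(2),M[:,2].round(4),h)
E
```

```text
30.5 [624.57 120.75  39.76] [-12.19  -5.28   4.08] [-0.94  1.96  0.23] [-0.0104 -0.0023 -0.9999] 0.8846654344582108
```

move_arm([
  [[0.05,0.03,-0.01],0,0.9],
  [[0.05,0.02,-0.01],0,0.9],
  [[0,0,0],0,0.9],
  [[0,0,0],0,0.9],
  [[0,0,0],0,0.9],
])

```text
t: 30.92
ee_pos: [624.6, 120.9, 39.9]
orientation: [-2.2, -2.235, 0.02]
ft_force: [-14.2, -17.6, 6.1]
width: 44.8
grasp_force: 30.0
```

```bash
python3 - <<'E'
from h import *
o,M,h=state(); print(o["t"],o["ee_pos"].round(2),o["ft_force"].round(2),o["moment"].round(2),M[:,2].round(4),h)
cv=cam("wrist"); cv2.imwrite("pics/w7.png",cv2.resize(cv[0][100:260,240:420,::-1],None,fx=3.5,fy=3.5,interpolation=cv2.INTER_CUBIC))
E
```

```text
30.9167 [624.61 120.88  39.89] [-14.16 -17.57   6.05] [-2.65  2.24  0.11] [-0.0132 -0.0053 -0.9999] 0.8942621433014933
```

View pics/w7.png

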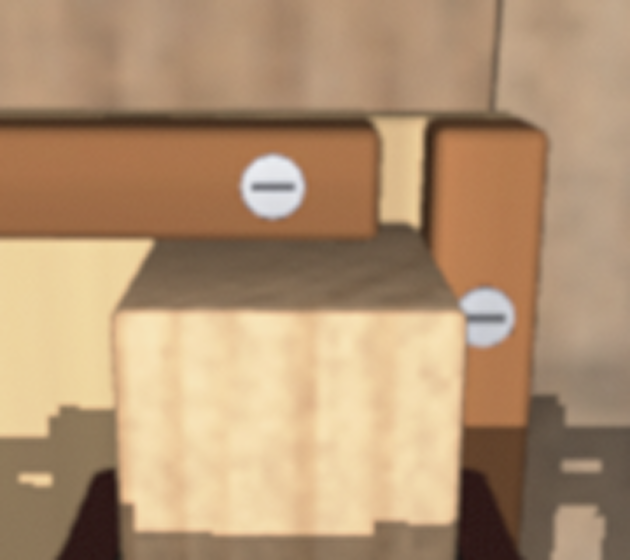

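move_arm([
  [[0,0,0],0,0.9],
  [[0,0,0],0,0.9],
  [[0,0,0],0,0.9],
  [[0,0,0],0,0.9],
  [[0,0,0],0,0.9],
  [[0,0,0],0,0.9],
  [[0,0,0],0,0.9],
  [[0,0,0],0,0.9],
  [[0,0,0],0,0.9],
  [[0,0,0],0,0.9],
  [[0,0,0],0,0.9],
  [[0,0,0],0,0.9],
])

```text
t: 31.97
ee_pos: [624.6, 120.9, 39.9]
orientation: [-2.2, -2.235, 0.02]
ft_force: [-13.5, -17.2, 6.6]
width: 45.0
grasp_force: 30.0
```

```bash
python3 - <<'E'
from h import *
o,M,h=state(); print(o["t"],o["ee_pos"].round(2),o["ft_force"].round(2),o["moment"].round(2),M[:,2].round(4),h)
cv=cam("scene")
r=cams.cut_out("scene","workpiece")
for q in r[:1]: print(q["p"],np.round(q["rect"]),fit("workpiece",cv,q["pixels"],12))
cv=cam("wrist")
im=cv[0]; J=np.array([567.8-2,56.2+1])
# block upright check: project top/bottom corners of far end for block at TCP pose
for dx in(-22.5,22.5):
  for z in(12,72): print(dx,z,((proj([o["ee_pos"][0]+dx,o["ee_pos"][1]-1.3+50,z],*cv[1:])-[240,100])*3.5).round(0))
E
```

```text
31.9667 [624.57 120.92  39.86] [-13.54 -17.2    6.56] [-2.64  2.25  0.12] [-0.0132 -0.0053 -0.9999] 0.8959670027138285
-22.5 12 [[155. 211.]]
-22.5 72 [[ 92. 301.]]
22.5 12 [[411. 216.]]
22.5 72 [[457. 307.]]
```

```bash
python3 -c "
from workcell import ctrl
print(ctrl.close_job())"
```

```text
the job is handed in; nothing more can be done
None
```

The job is handed in, with no verdict returned: the offcut and the steel dog are in the trays of their own kind, and the gripper is holding the big block in the corner, pushing at about 14 N toward the long fence and 17 N toward the short fence (wrist readings, steady for the last second).

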